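Press home the caps along a vial carousel

ROBOT

A 6-joint arm with a two-finger parallel gripper is mounted at the origin on the work surface; the furniture and walls round the work are solid. World frame = base frame: x ahead of the robot, y to its left, z up, the work surface at z = 0. Lengths are in m, angles in rad, forces in N, time in s.
With the tool pointing down it reaches from about 0.25 to 0.85 m from the base axis. Payload 12.5 kg.
Tool frame: the origin (TCP) lies midway between the tips of the shut fingers; the grasp point (between the pads) lies 19 mm behind it; z points along the fingers, y is the line along which they close (so a half turn about z gives the same grasp; the last joint's range is limited). The gripper opens to 93 mm and grips with 3 to 60 N. Pads are 15 mm wide; open, the fingers measure 128 mm over their backs; the gripper's body (75 mm by 188 mm) begins 65 mm behind the grasp point.
Start: joints at [1.057, 0.351, 1.652, -0, 1.139, -0.085], TCP at [0.229, 0.5, 0.219] pointing down, gripper open.
Joint ranges: [-2.75, 2.75], [-0.79, 2.1], [0.01, 2.65], [-1.57, 4.71], [0.07, 3.14], [-2.87, 2.87]. Speed limits (rad/s): [2.22, 2.22, 2.79, 3.14, 3.14, 3.14].

INTERFACE

Orientations are given as a 3x3 rotation matrix whose columns are the frame's x, y, z axes.
In Python, from station import observe, camera, close_job gives the robot as it stands.
- The arm moves only by the shell command python3 -m jog 'ROWS' [OPENING] [FORCE]. ROWS is JSON, a list of rows, each a list of 6 numbers: the shift along the tool's x, y, z in units of 600 mm (1.0 is 600 mm), then the turn, a rotation vector about the tool's x, y, z in units of pi rad (1.0 is pi rad). In form: [[tx, ty, tz, ax, ay, az], ...]. A call has 1 to 20 rows; each row is the pose to reach, as a shift and turn from the pose commanded when the call began, along the tool's axes at that moment, turning the shorter way round; what a row does not reach only later rows make up. A row lasts 1/10 s, in which the tool goes at most 50 mm and 8.59 degrees, less where a joint would pass 70% of its speed; a pose out of reach is approached as far as the arm can. A call with a number of a shift or a turn outside -1 to 1 is refused whole. A call with a gripper value outside its range is refused whole. OPENING is the opening, from 0 (shut) to 1 (fully open), set as the call begins (- or left out, the last holds). The fingers move at their own pace and stop on an object; FORCE is the grip in N (left out, the last holds). Time passes only in rows, so rows that repeat a pose let the fingers close. It gives the time, the measured TCP pose, the force, the opening and the grip force at its end, in the units of the state.
- observe(): the state, without advancing time (a new reading comes with each control period).
- camera(name): name is "scene" or "top"; returns a dict with "frame" (400x640x3 uint8, red, green, blue), "fx", "fy", "cx", "cy" (pixels), "pose" (4x4, takes a point from camera to world coordinates). Camera axes: x right, y down, z forward; pixel columns grow to the right and rows downward; lengths in m; the calibration is good to about 2 mm. A picture is of the moment at which its call begins. There is no depth.
- close_job(): hands the job in; it is judged then, once.
The state is a dict: "time": time; "q": joint angles; "qvel": joint speeds; "joint_torque": joint torques, N m; "tcp_pos": TCP position; "ee_rot": TCP orientation; "force": force on the tool from outside, world axes, zero at the start; "wrist_torque": the same for the moment, N m; "opening": finger opening in m; "gripper_force": force on a finger pad.
Only numpy, scipy, OpenCV 4.12 (cv2) and the standard library are available. Lean on these libraries where they do the work, as an engineer would, in place of code of your own. Each camera call takes 0.05 s, during which the arm holds its last target. There are 200 camera calls.

TASK

The six vials on the round carousel have caps that are only loosely set on. Starting at the vial beside the tab on the rim, follow the row round with closed fingertips and gently press each cap fully home in turn, staying close over the row until the last one is down. Pinch and lift nothing, leave the carousel where it stands, do not disturb the dropper bottle on it or the cups beside it, then take the fingers clear.

Things in the scene. Friction and masses are not known exactly. Their poses are not given: they have to be found in the camera images.
- carousel: Loose round aluminium sample carousel, 180 mm wide, about 0.85 kg, deck 22 mm high. Origin: centre of its underside, z up. Twelve places 30 degrees apart on a 70 mm radius (36 mm between neighbours): six in a row hold glass vials with round grey caps, six are empty dark holes. +x points to the middle of the row; vial 1 is at +75 degrees, vial 6 at -75 (clockwise from above).
- tab_tip (a point): Outermost point of the 14 mm wide, round-ended tab that stands out 27 mm from the carousel's rim beside vial 1 only; 117 mm from the centre, on top of the tab, 17 mm above the worktop.
- hub_top (a point): Top of the black knob (24 mm diameter) in the middle of the carousel, 45 mm above the worktop.
- cap_1_top (a point): Centre of the flat top of the grey cap (17 mm diameter, 10 mm high) on vial 1, beside the tab on the rim. Loosely set on, it is 55 to 56.5 mm above the carousel's underside; fully home it is 50.5 mm, on a hard stop.
- cap_1 (a joint): How far cap 1 is pushed down, m: 0 to 0.001 at the start, 0.006 fully home. It needs a push of about 3.5 N straight down and stays where it is left.
- cap_2_top (a point): Centre of the flat top of the grey cap (17 mm diameter, 10 mm high) on vial 2, counted along the row from the tab. Loosely set on, it is 55 to 56.5 mm above the carousel's underside; fully home it is 50.5 mm, on a hard stop.
- cap_2 (a joint): How far cap 2 is pushed down, m: 0 to 0.001 at the start, 0.006 fully home. It needs a push of about 3.5 N straight down and stays where it is left.
- cap_3_top (a point): Centre of the flat top of the grey cap (17 mm diameter, 10 mm high) on vial 3, counted along the row from the tab. Loosely set on, it is 55 to 56.5 mm above the carousel's underside; fully home it is 50.5 mm, on a hard stop.
- cap_3 (a joint): How far cap 3 is pushed down, m: 0 to 0.001 at the start, 0.006 fully home. It needs a push of about 3.5 N straight down and stays where it is left.
- cap_4_top (a point): Centre of the flat top of the grey cap (17 mm diameter, 10 mm high) on vial 4, counted along the row from the tab. Loosely set on, it is 55 to 56.5 mm above the carousel's underside; fully home it is 50.5 mm, on a hard stop.
- cap_4 (a joint): How far cap 4 is pushed down, m: 0 to 0.001 at the start, 0.006 fully home. It needs a push of about 3.5 N straight down and stays where it is left.
- cap_5_top (a point): Centre of the flat top of the grey cap (17 mm diameter, 10 mm high) on vial 5, counted along the row from the tab. Loosely set on, it is 55 to 56.5 mm above the carousel's underside; fully home it is 50.5 mm, on a hard stop.
- cap_5 (a joint): How far cap 5 is pushed down, m: 0 to 0.001 at the start, 0.006 fully home. It needs a push of about 3.5 N straight down and stays where it is left.
- cap_6_top (a point): Centre of the flat top of the grey cap (17 mm diameter, 10 mm high) on vial 6, counted along the row from the tab (the last). Loosely set on, it is 55 to 56.5 mm above the carousel's underside; fully home it is 50.5 mm, on a hard stop.
- cap_6 (a joint): How far cap 6 is pushed down, m: 0 to 0.001 at the start, 0.006 fully home. It needs a push of about 3.5 N straight down and stays where it is left.
- dropper: Bystander: small loose dropper bottle, 25 mm wide and 71 mm high, standing on the carousel's deck on the empty side, about 38 mm from the centre. Origin: centre of its underside.
- cup_left: Bystander: one of two loose lidded specimen cups, 52 mm wide and 62 mm high, standing to the right of the carousel. Origin: centre of its underside.
- cup_right: Bystander: one of two loose lidded specimen cups, 52 mm wide and 62 mm high, standing to the right of the carousel. Origin: centre of its underside.
Things that resemble listed ones, but are neither listed nor needed, are in the scene too. Of the things that look like the carousel, the larger one is meant.

How it is judged:
By the outcome, as a careful person would: the job done as asked, in the order asked, and still so for the second after the job is handed in, with the robot touching nothing.
It also fails if it takes over 48 s, if anything falls off the work surface, if the arm or the gripper's body presses on something with over 40 N, if the wrist force passes 120 N, or if a joint passes its speed limit or range.

## Working session

There is one attempt and no reset: what is moved stays moved. The work goes in short steps, Python scripts to look and compute and a shell command to move; the robot and the scene stay as the last step left them, time stands still between calls to the robot, and variables do not carry over. Pictures are saved under pics/ and viewed, at most 10 in all, crops included, and the job is handed in when it is done.

```bash
mkdir -p pics
python3 - <<'E'
from station import observe, camera
import cv2,numpy as np
for n in("top","scene"):
    c=camera(n); cv2.imwrite(f"pics/{n}0.png",c["frame"][:,:,::-1]); print(n,c["fx"],c["cx"],c["cy"],np.round(c["pose"],3).tolist())
o=observe(); print(o["time"],o["tcp_pos"],np.round(o["ee_rot"],3).tolist(),o["opening"])
E
```

```text
top 361.269595666311 318.05854551771586 203.43145476045763 [[0.008, -0.993, 0.117, 0.376], [-1.0, -0.01, -0.017, -0.097], [0.018, -0.117, -0.993, 0.985], [0.0, 0.0, 0.0, 1.0]]
scene 515.6209206901912 319.65815628472166 202.83077444936373 [[0.511, -0.4, 0.761, -0.411], [-0.86, -0.226, 0.458, -0.661], [-0.011, -0.888, -0.459, 0.6], [0.0, 0.0, 0.0, 1.0]]
0.1 [0.22853471 0.4999387  0.21816323] [[-0.909, 0.416, -0.0], [0.416, 0.909, -0.001], [0.0, -0.001, -1.0]] 0.09305892286974742
```

View pics/top0.png

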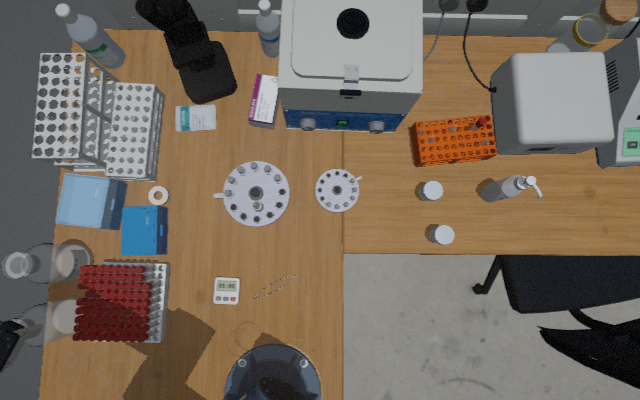

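View pics/scene0.png

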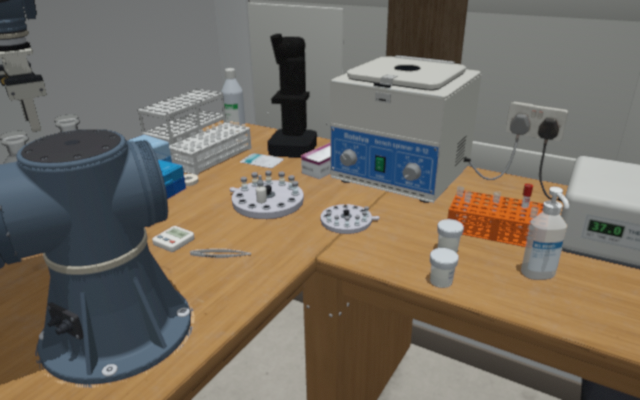

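Top view: there are two carousel-like things, at (256,193), about 66 px wide with its tab at (217,196), and at (337,190), about 43 px wide with its tab at (360,178). The larger one at (256,193) fits the description. The cups are at (430,190) and (442,234). I'll confirm with an enlarged crop.

Run:
```python
import cv2,numpy as np
a=cv2.imread("pics/top0.png")[150:235,205:300]; b=cv2.imread("pics/scene0.png")[160:225,220:315]
f=lambda i,s:cv2.resize(i,None,fx=s,fy=s,interpolation=cv2.INTER_CUBIC)
a=f(a,4.2);b=f(b,4.2); h=max(len(a),len(b)); p=lambda i:cv2.copyMakeBorder(i,0,h-len(i),0,0,0)
cv2.imwrite("pics/crop0.png",np.hstack([p(a),p(b)]))
```

```text
(no output)
```

View pics/crop0.png

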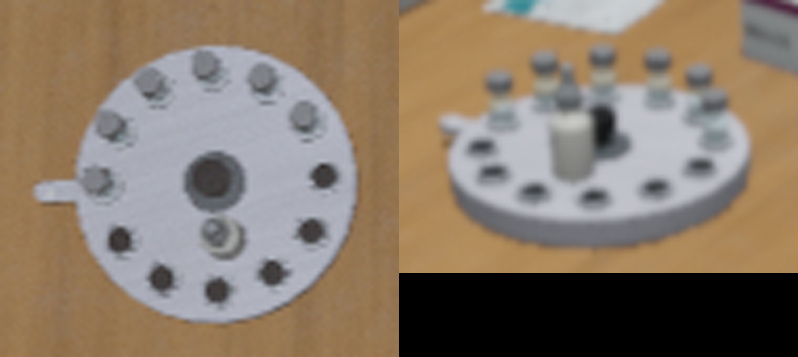

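The crop confirms it. The large disc has six grey caps at crop pixels (97,180), (111,124), (150,84), (206,65), (262,79) and (304,117). Vial 1 is the one beside the tab at (40,190). The dropper stands at (225,238) on the empty side.

```bash
cat > h.py <<'E'
import numpy as np,cv2
def ray(c,uv,z):
    P=np.array(c["pose"]);d=np.array([(uv[0]-c["cx"])/c["fx"],(uv[1]-c["cy"])/c["fy"],1.]);d=P[:3,:3]@d;o=P[:3,3]
    return (o+d*(z-o[2])/d[2])[:2]
def proj(c,p):
    P=np.array(c["pose"]);q=P[:3,:3].T@(np.array(p)-P[:3,3]);return np.array([c["cx"]+c["fx"]*q[0]/q[2],c["cy"]+c["fy"]*q[1]/q[2]])
E
python3 - <<'E'
from h import *; from station import camera
from scipy.optimize import least_squares
c=camera("top");im=c["frame"]
# deck: low saturation & bright
hsv=cv2.cvtColor(im,cv2.COLOR_RGB2HSV)
m=np.zeros(im.shape[:2],np.uint8);m[150:235,205:300]=(hsv[150:235,205:300,1]<60)*255
k=cv2.morphologyEx(m,cv2.MORPH_OPEN,np.ones((13,13)));k=cv2.morphologyEx(m,cv2.MORPH_CLOSE,np.ones((7,7)));k=cv2.morphologyEx(k,cv2.MORPH_OPEN,cv2.getStructuringElement(2,(15,15)))
ct=max(cv2.findContours(k,0,1)[0],key=cv2.contourArea)[:,0]
w=np.array([ray(c,p,.022) for p in ct],np.float32)
r=least_squares(lambda s:np.hypot(*(w-s[:2]).T)-s[2],[w[:,0].mean(),w[:,1].mean(),.09],loss="soft_l1",f_scale=.001).x
print("deck circle",r)
g=cv2.cvtColor(im,cv2.COLOR_RGB2GRAY).astype(float)
o=np.array([205,150])
def cen(p,s,dark):
    u,v=np.round(np.array(p)/4.2-.4+o).astype(int);yy,xx=np.mgrid[v-s:v+s+1,u-s:u+s+1];q=g[v-s:v+s+1,u-s:u+s+1]
    W=np.clip(dark-q,0,None);return np.array([(W*xx).sum(),(W*yy).sum()])/W.sum()
caps=[(97,180),(111,124),(150,84),(206,65),(262,79),(304,117)]
holes=[(324,176),(311,231),(272,272),(218,291),(162,278),(120,240)]
print("deck grey",np.median(g[k>0]))
cw=np.array([ray(c,np.array(p)/4.2-.4+o,.0557) for p in caps])
hw=np.array([ray(c,cen(p,3,120),.022) for p in holes])
A=np.radians(75-30*np.arange(12));pts=np.vstack([cw,hw])
mod=lambda s:s[:2]+.07*np.c_[np.cos(A+s[2]),np.sin(A+s[2])]
for n,sl in(("all",slice(0,12)),("caps",slice(0,6)),("holes",slice(6,12))):
    s=least_squares(lambda s:(mod(s)-pts)[sl].ravel(),[r[0],r[1],0]).x
    print(n,s,np.round(1000*(pts-mod(s))[sl],1).tolist())
print("hub",ray(c,np.array([213,178])/4.2-.4+o,.045))
print("tab",ray(c,np.array([35,192])/4.2-.4+o,.017))
s=least_squares(lambda s:(mod(s)-pts).ravel(),[r[0],r[1],0]).x
print(np.round(mod(s)[:6],4).tolist())
sc=camera("scene");print("scene proj caps crop px",[(np.round((proj(sc,[*p,.0557])-[220,160]+.4)*4.2+[399,0])).tolist() for p in mod(s)[:6]])
E
```

```text
deck circle [0.51503215 0.05377453 0.08891426]
deck grey 173.0
all [0.51503222 0.05374071 0.30994252] [[-0.6, -2.2], [-0.9, -1.8], [-2.3, -0.7], [-0.9, -0.5], [-1.6, -0.1], [-1.0, 0.2], [2.0, 1.1], [1.6, 0.8], [1.5, 0.5], [1.0, 0.8], [0.6, 0.7], [0.5, 1.2]]
caps [0.51388217 0.05269957 0.31412934] [[0.8, -1.1], [0.5, -0.9], [-0.9, 0.1], [0.3, 0.2], [-0.6, 0.7], [-0.1, 1.0]]
holes [0.51609978 0.05503322 0.31999835] [[0.2, -0.2], [-0.1, -0.1], [0.1, -0.2], [-0.1, 0.2], [-0.1, 0.1], [0.0, 0.3]]
hub [0.51465942 0.05194758]
tab [0.50853037 0.16980993]
[[0.5117, 0.1237], [0.5471, 0.116], [0.5739, 0.0916], [0.585, 0.0571], [0.5773, 0.0217], [0.5529, -0.0051]]
scene proj caps crop px [[494.0, 78.0], [540.0, 59.0], [598.0, 52.0], [653.0, 57.0], [694.0, 73.0], [709.0, 97.0]]
```

```bash
python3 -m jog '[[-0.691,-0.376,0,0,0,0],[-0.691,-0.376,0,0,0,0],[-0.691,-0.376,0,0,0,0],[-0.691,-0.376,0,0,0,0],[-0.691,-0.376,0,0,0,0],[-0.691,-0.376,0,0,0,0],[-0.691,-0.376,0,0,0,0],[-0.691,-0.376,0,0,0,0],[-0.691,-0.376,0,0,0,0],[-0.691,-0.376,0,0,0,0],[-0.691,-0.376,0,0,0,0],[-0.691,-0.376,0,0,0,0],[-0.691,-0.376,0,0,0,0],[-0.691,-0.376,0.23,0,0,0],[-0.691,-0.376,0.23,0,0,0],[-0.691,-0.376,0.23,0,0,0],[-0.691,-0.376,0.23,0,0,0],[-0.691,-0.376,0.23,0,0,0]]' 0 5
python3 - <<'E'
from h import *; from station import camera,observe
o=observe();print(o["time"],o["tcp_pos"],np.round(o["ee_rot"],4).tolist(),o["opening"],o["force"])
a=[]
for n,(x,y,w,h) in(("scene",(225,100,100,120)),("top",(200,135,100,120))):
    c=camera(n);print(n,(proj(c,o["tcp_pos"])-[x,y])*4+[0 if n=="scene" else 400,0]);a.append(cv2.resize(c["frame"][y:y+h,x:x+w,::-1],None,fx=4,fy=4,interpolation=2))
cv2.imwrite("pics/n1.png",np.hstack(a))
E
```

```text
time: 2.0
tcp_pos: [0.5119, 0.1234, 0.0816]
ee_rot: [[-0.91, 0.415, -0.0], [0.415, 0.91, 0.0], [0.0, -0.0, -1.0]]
force: [1.1, 0.3, 0.8]
opening: 0.0005
gripper_force: 0.0
2.0 [0.51194061 0.12342964 0.08158167] [[-0.91, 0.4147, -0.0001], [0.4147, 0.91, 0.0], [0.0001, -0.0, -1.0]] 0.0005449349590092469 [1.08435621 0.34663156 0.83783396]
scene [ 66.18666961 274.89306525]
top [498.20708165 222.38517609]
```

View pics/n1.png

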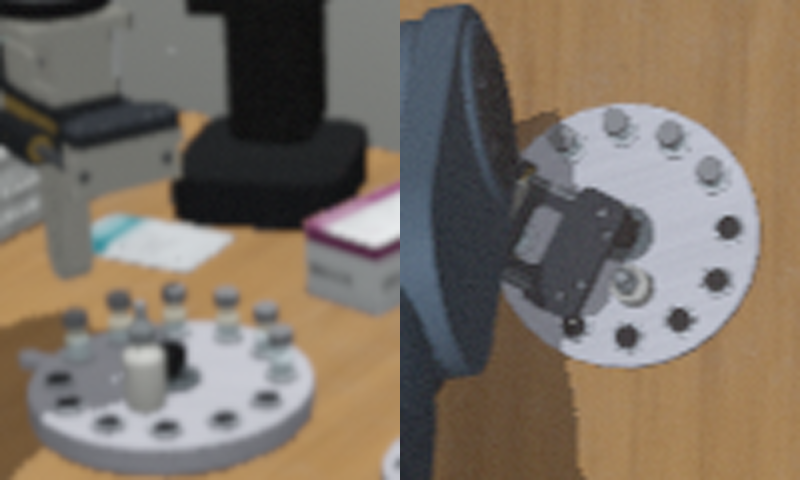

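The tip at (72,272) is offset from its projection by about (+6,-3). The caps show the same offset in this view, so it is camera bias and the top-view fit holds. The tool is over cap 1, so I'll press.

```bash
python3 -m jog '[[0,0,0.02,0,0,0],[0,0,0.035,0,0,0],[0,0,0.0400,0,0,0],[0,0,0.0425,0,0,0],[0,0,0.045,0,0,0],[0,0,0.0475,0,0,0],[0,0,0.05,0,0,0],[0,0,0.05,0,0,0]]' 0 5
```

```text
time: 2.9
tcp_pos: [0.5119, 0.1226, 0.0507]
ee_rot: [[-0.909, 0.416, -0.0], [0.416, 0.909, -0.0], [0.0, -0.0, -1.0]]
force: [-3.3, -0.2, 4.7]
opening: 0.0004
gripper_force: 2.1
```

```bash
python3 -m jog '[[0,0,0.0005,0,0,0],[0,0,0.001,0,0,0],[0,0,0.001,0,0,0]]'
```

```text
time: 3.2
tcp_pos: [0.5119, 0.1226, 0.0507]
ee_rot: [[-0.91, 0.416, 0.0], [0.416, 0.91, -0.0], [-0.0, -0.0, -1.0]]
force: [-5.2, -1.4, 12.4]
opening: 0.0006
gripper_force: 6.0
```

Cap 1 is home: z is stuck at 0.0507 with the force rising past 12 N. I'll use less push on the next ones.

```bash
python3 -m jog '[[0,0,-0.01,0,0,0],[0,0,-0.022,0,0,0],[-0.028,0.007,-0.022,0,0,0],[-0.0574,0.0143,-0.022,0,0,0],[-0.0574,0.0143,-0.022,0,0,0],[-0.0574,0.0143,-0.022,0,0,0],[-0.0574,0.0143,-0.011,0,0,0],[-0.0574,0.0143,-0.0085,0,0,0],[-0.0574,0.0143,-0.006,0,0,0],[-0.0574,0.0143,-0.0035,0,0,0],[-0.0574,0.0143,-0.001,0,0,0],[-0.0574,0.0143,-0.0004,0,0,0],[-0.0574,0.0143,-0.0004,0,0,0]]'
```

```text
time: 4.5
tcp_pos: [0.5464, 0.1163, 0.0507]
ee_rot: [[-0.91, 0.416, -0.001], [0.416, 0.91, 0.0], [0.001, -0.0, -1.0]]
force: [-4.9, 0.9, 11.5]
opening: 0.0004
gripper_force: 5.2
```

```bash
python3 -m jog '[[0,0,-0.01,0,0,0],[0,0,-0.022,0,0,0],[-0.028,-0.009,-0.022,0,0,0],[-0.0576,-0.0182,-0.022,0,0,0],[-0.0576,-0.0182,-0.022,0,0,0],[-0.0576,-0.0182,-0.022,0,0,0],[-0.0576,-0.0182,-0.011,0,0,0],[-0.0576,-0.0182,-0.0085,0,0,0],[-0.0576,-0.0182,-0.006,0,0,0],[-0.0576,-0.0182,-0.0035,0,0,0],[-0.0576,-0.0182,-0.001,0,0,0],[-0.0576,-0.0182,-0.0004,0,0,0],[-0.0576,-0.0182,-0.0004,0,0,0]]'
python3 - <<'E'
from h import *; from station import camera
c=camera("scene");f=c["frame"][:,:,::-1]; x,y,w,h=225,140,100,80
a=cv2.imread("pics/scene0.png")
cv2.imwrite("pics/n2.png",np.hstack([cv2.resize(i[y:y+h,x:x+w],None,fx=4,fy=4,interpolation=2) for i in(a,f)]))
E
```

```text
time: 5.8
tcp_pos: [0.5735, 0.092, 0.0507]
ee_rot: [[-0.909, 0.416, -0.0], [0.416, 0.909, 0.0], [0.0, -0.0, -1.0]]
force: [-2.4, 0.6, 6.4]
opening: 0.0005
gripper_force: 3.2
```

View pics/n2.png

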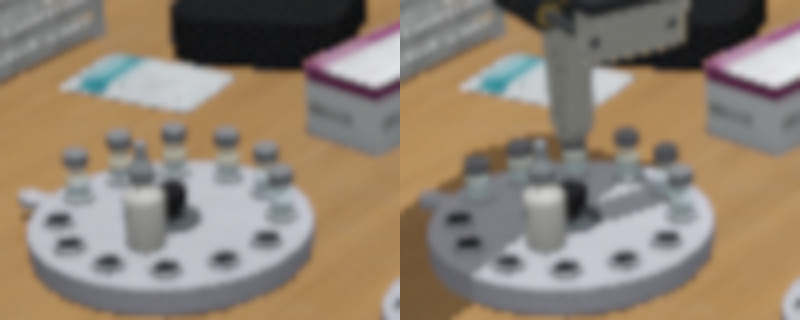

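The carousel hasn't moved: the rim and the dropper at (145,215) match in both halves. Caps 1 and 2 are visibly lower, and the tip is centred on cap 3 at (573,150). I'll continue to cap 4.

```bash
python3 -m jog '[[0,0,-0.01,0,0,0],[0,0,-0.022,0,0,0],[-0.02,-0.022,-0.022,0,0,0],[-0.0408,-0.0444,-0.022,0,0,0],[-0.0408,-0.0444,-0.022,0,0,0],[-0.0408,-0.0444,-0.022,0,0,0],[-0.0408,-0.0444,-0.011,0,0,0],[-0.0408,-0.0444,-0.0085,0,0,0],[-0.0408,-0.0444,-0.006,0,0,0],[-0.0408,-0.0444,-0.0035,0,0,0],[-0.0408,-0.0444,-0.001,0,0,0],[-0.0408,-0.0444,0,0,0,0],[-0.0408,-0.0444,0,0,0,0]]'
```

```text
time: 7.15
tcp_pos: [0.5848, 0.0577, 0.0507]
ee_rot: [[-0.909, 0.416, -0.0], [0.416, 0.909, 0.0], [0.0, 0.0, -1.0]]
force: [-2.5, 0.5, 5.5]
opening: 0.0004
gripper_force: 3.0
```

```bash
python3 -m jog '[[0,0,-0.01,0,0,0],[0,0,-0.022,0,0,0],[-0.0065,-0.029,-0.022,0,0,0],[-0.0133,-0.059,-0.022,0,0,0],[-0.0133,-0.059,-0.022,0,0,0],[-0.0133,-0.059,-0.022,0,0,0],[-0.0133,-0.059,-0.011,0,0,0],[-0.0133,-0.059,-0.0085,0,0,0],[-0.0133,-0.059,-0.006,0,0,0],[-0.0133,-0.059,-0.0035,0,0,0],[-0.0133,-0.059,-0.001,0,0,0],[-0.0133,-0.059,0,0,0,0],[-0.0133,-0.059,0,0,0,0]]'
```

```text
time: 8.45
tcp_pos: [0.5776, 0.0221, 0.0508]
ee_rot: [[-0.909, 0.416, 0.0], [0.416, 0.909, 0.0], [-0.0, 0.0, -1.0]]
force: [-0.1, 1.1, 4.9]
opening: 0.0005
gripper_force: 2.7
```

```bash
python3 -m jog '[[0,0,0.0006,0,0,0],[0,0,0.0006,0,0,0],[0,0,0.0006,0,0,0]]'
```

```text
time: 8.75
tcp_pos: [0.5776, 0.0221, 0.0507]
ee_rot: [[-0.909, 0.416, 0.001], [0.416, 0.909, 0.0], [-0.0, 0.0, -1.0]]
force: [-2.4, 1.3, 9.0]
opening: 0.0007
gripper_force: 4.5
```

```bash
python3 -m jog '[[0,0,-0.01,0,0,0],[0,0,-0.022,0,0,0],[0.009,-0.029,-0.022,0,0,0],[0.0182,-0.0576,-0.022,0,0,0],[0.0182,-0.0576,-0.022,0,0,0],[0.0182,-0.0576,-0.022,0,0,0],[0.0182,-0.0576,-0.011,0,0,0],[0.0182,-0.0576,-0.0085,0,0,0],[0.0182,-0.0576,-0.006,0,0,0],[0.0182,-0.0576,-0.0035,0,0,0],[0.0182,-0.0576,-0.001,0,0,0],[0.0182,-0.0576,0,0,0,0],[0.0182,-0.0576,0,0,0,0]]'
```

```text
time: 10.05
tcp_pos: [0.5536, -0.0048, 0.0507]
ee_rot: [[-0.909, 0.416, 0.001], [0.416, 0.909, 0.0], [-0.001, 0.001, -1.0]]
force: [1.7, 2.7, 8.3]
opening: 0.0003
gripper_force: 4.2
```

```bash
python3 -m jog '[[0,0,-0.01,0,0,0],[0,0,-0.04,0,0,0],[0,0,-0.28,0,0,0],[0,0,-0.28,0,0,0],[0,0,-0.28,0,0,0],[0,0,-0.28,0,0,0],[0,0,-0.28,0,0,0],[0.6,0.4,-0.28,0,0,0],[0.6,0.4,-0.28,0,0,0],[0.6,0.4,-0.28,0,0,0],[0.6,0.4,-0.28,0,0,0],[0.6,0.4,-0.28,0,0,0],[0.6,0.4,-0.28,0,0,0],[0.6,0.4,-0.28,0,0,0],[0.6,0.4,-0.28,0,0,0],[0.6,0.4,-0.28,0,0,0],[0.6,0.4,-0.28,0,0,0],[0.6,0.4,-0.28,0,0,0],[0.6,0.4,-0.28,0,0,0],[0.6,0.4,-0.28,0,0,0]]'
python3 - <<'E'
from h import *; from station import camera
L=[]
for n,(x,y,w,h) in(("scene",(225,160,100,65)),("top",(205,150,100,85))):
    f=camera(n)["frame"][:,:,::-1];a=cv2.imread(f"pics/{n}0.png")
    L.append(np.hstack([cv2.resize(i[y:y+h,x:x+w],None,fx=3.9,fy=3.9,interpolation=2) for i in(a,f)]))
cv2.imwrite("pics/n3.png",np.vstack(L))
E
```

```text
time: 12.05
tcp_pos: [0.326, 0.362, 0.2177]
ee_rot: [[-0.909, 0.417, -0.001], [0.417, 0.909, -0.001], [0.0, -0.001, -1.0]]
force: [0.1, 1.0, 0.5]
opening: 0.0009
gripper_force: 0.0
```

View pics/n3.png

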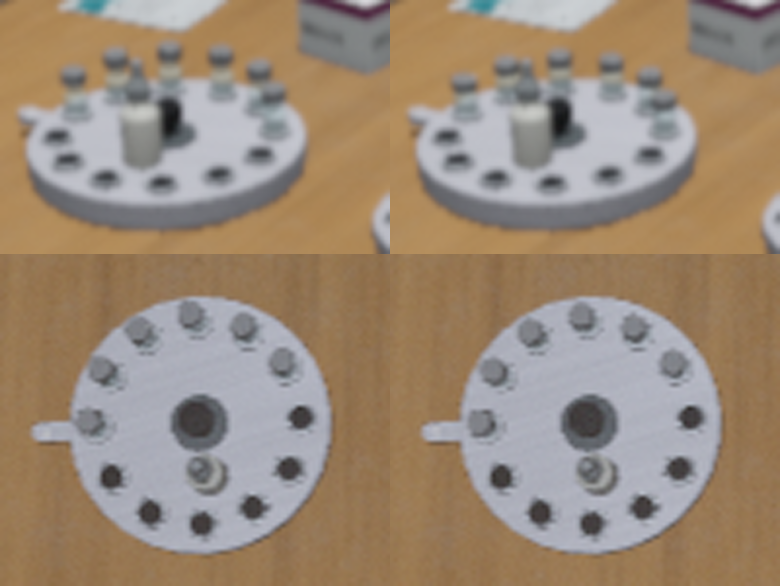

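All six caps sit about 8 px lower in the enlarged scene view, e.g. cap 1 from y≈72 to 80 and cap 6 from 90 to 97. The carousel and dropper are where they were. The arm is clear, so I'm handing in.

```bash
python3 -m jog '[[0,0,0,0,0,0],[0,0,0,0,0,0],[0,0,0,0,0,0]]'; python3 -c "from station import close_job;print(close_job())"
```

```text
time: 12.45
tcp_pos: [0.3256, 0.3629, 0.2182]
ee_rot: [[-0.909, 0.416, 0.0], [0.416, 0.909, 0.0], [-0.0, 0.0, -1.0]]
force: [-0.3, -0.2, -0.4]
opening: 0.0004
gripper_force: 0.0
the job is handed in; nothing more can be done
None
```

All six caps were pressed home in order from the tab at about 5–12 N each, the carousel and dropper show no movement in the final pictures, the fingers stayed well away from the cups and are clear, and the job was handed in at about 12.5 s.

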